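# Shut down the spray bench and clear the target plates

### The job

The spray test is over: pull the vent knob all the way out, then press the round, the square and the bar key fully down, one at a time in that order. Draw every target plate up out of the slotted rack and put it in the wash tray, then push the vent knob fully home and last of all press the cross key fully down. Never hold two keys down together, and do not shove the other things on the test plate.

Things in the scene. Friction and masses are not known exactly. Their poses are not given: they have to be found in the camera images.
- key_round_top (a point): Centre of the top face of the round key: a white spring key cap (round disc, 34 mm across; stands 13 mm proud) on its own black pod 56 x 54 mm. The four pods stand 60 mm apart in one row along a low grey panel strip, in any order; the key tops are about 66 mm above the table when up. The point moves down with the key; x and y are the panel's axes, z is up.
- key_round (a joint): How far the round key is pressed, m: 0 up, 0.008 fully down. It springs back; it starts to give at about 1.5 N and is fully down at about 5 N.
- key_square_top (a point): Centre of the top face of the square key: a white spring key cap (square, 30 x 30 mm; stands 13 mm proud) on its own black pod 56 x 54 mm. The four pods stand 60 mm apart in one row along a low grey panel strip, in any order; the key tops are about 66 mm above the table when up. The point moves down with the key; x and y are the panel's axes, z is up.
- key_square (a joint): How far the square key is pressed, m: 0 up, 0.008 fully down. It springs back; it starts to give at about 1.5 N and is fully down at about 5 N.
- key_bar_top (a point): Centre of the top face of the bar key: a white spring key cap (long narrow bar, 44 mm along the pod's x by 16 mm; stands 13 mm proud) on its own black pod 56 x 54 mm. The four pods stand 60 mm apart in one row along a low grey panel strip, in any order; the key tops are about 66 mm above the table when up. The point moves down with the key; x and y are the panel's axes, z is up.
- key_bar (a joint): How far the bar key is pressed, m: 0 up, 0.008 fully down. It springs back; it starts to give at about 1.5 N and is fully down at about 5 N.
- key_cross_top (a point): Centre of the top face of the cross key: a white spring key cap (plus-shaped cross, 42 mm over its arms, arms 13 mm wide; stands 13 mm proud) on its own black pod 56 x 54 mm. The four pods stand 60 mm apart in one row along a low grey panel strip, in any order; the key tops are about 66 mm above the table when up. The point moves down with the key; x and y are the panel's axes, z is up.
- key_cross (a joint): How far the cross key is pressed, m: 0 up, 0.008 fully down. It springs back; it starts to give at about 1.5 N and is fully down at about 5 N.
- vent_knob (a point): Centre of the vent valve's black pull knob: 30 mm diameter, 24 mm long, its axis level along this point's x, 55 mm above the table. It slides on a stem out of an aluminium valve block with brass ports (50 mm deep, 80 mm wide, top 80 mm above the table) whose front face is 20 mm behind the knob (+x) when home. Pull it along -x of this frame; the point moves with it.
- vent (a joint): How far the vent knob is pulled out, m: 0 home, 0.050 fully out, hard stops at both. It stays where it is left; moving it takes about 5 N plus slight damping (15 N per m/s).
- rack: Fixed grey slotted block, 87 mm (its x) by 211 mm (its y) by 57 mm high, origin at the centre of its underside, which is 10 mm above the table on the steel test plate. Four slots across it at y = -75, -25, 25, 75 mm, each 67 mm (x) by 11 mm (y) and 45 mm deep (floor at z = 12 mm). Slots may be empty.
- plate1: Spray target plate, bare aluminium, 64 mm wide (its x), 8 mm thick (its y), 110 mm tall (its z), 0.1 to 0.2 kg, origin at the middle of the 64 x 8 mm edge that is lowest at the start; all plates are alike. At the start it stands upright in a slot of the rack with its top 65 mm above the rack's top. None if this plate is not there this time.
- plate1_mid (a point): The middle of plate1, with the plate's axes: 55 mm up the plate's z from its origin. None if the plate is not there.
- plate2: Spray target plate, bare aluminium, 64 mm wide (its x), 8 mm thick (its y), 110 mm tall (its z), 0.1 to 0.2 kg, origin at the middle of the 64 x 8 mm edge that is lowest at the start; all plates are alike. At the start it stands upright in a slot of the rack with its top 65 mm above the rack's top. None if this plate is not there this time.
- plate2_mid (a point): The middle of plate2, with the plate's axes: 55 mm up the plate's z from its origin. None if the plate is not there.
- plate3: Spray target plate, bare aluminium, 64 mm wide (its x), 8 mm thick (its y), 110 mm tall (its z), 0.1 to 0.2 kg, origin at the middle of the 64 x 8 mm edge that is lowest at the start; all plates are alike. At the start it stands upright in a slot of the rack with its top 65 mm above the rack's top. None if this plate is not there this time.
- plate3_mid (a point): The middle of plate3, with the plate's axes: 55 mm up the plate's z from its origin. None if the plate is not there.
- plate4: Spray target plate, bare aluminium, 64 mm wide (its x), 8 mm thick (its y), 110 mm tall (its z), 0.1 to 0.2 kg, origin at the middle of the 64 x 8 mm edge that is lowest at the start; all plates are alike. At the start it stands upright in a slot of the rack with its top 65 mm above the rack's top. None if this plate is not there this time.
- plate4_mid (a point): The middle of plate4, with the plate's axes: 55 mm up the plate's z from its origin. None if the plate is not there.
- tray: Open steel wash tray standing loose on the test plate, 120 mm (its x) by 200 mm (its y) by 60 mm high, walls and floor 4 mm, about 0.8 kg; origin at the centre of its underside, z up, 10 mm above the table when standing.
- injector: Bystander: black oxide injector body lying along its x, 160 mm long (x from -80 to 80 mm), 50 mm at its widest, 32 mm high; origin on the plate under its middle.
- connector: Bystander: brass quick connector lying along its x, 75 mm long, 30 mm at its widest, 26 mm high, between the key panel and the valve; origin on the plate under its middle.
- shield: Bystander: pale, milky acrylic shield block, 45 (x) by 90 (y) by 70 mm high, beyond the gap between rack and tray; origin at the centre of its underside.
- adapterbox: Bystander: steel adapter box with a latch and a wire handle on top, 92 by 132 mm, 90 mm high to the handle's top, at the right side; origin at the centre of its underside.

How it is judged:
On the way, in this order (a step that is already met when the one before it is completed fails the run):
1. the vent knob is pulled fully out (at least 46 of its 50 mm) (value of joint vent above 0.046 m), for 0.2 s.
2. the round key is pressed down (more than 6 of its 8 mm) with the vent knob out (value of joint key_round above 0.006 m and value of joint vent above 0.04 m), for 0.1 s.
3. the square key is pressed down (more than 6 of its 8 mm) with the vent knob out (value of joint key_square above 0.006 m and value of joint vent above 0.04 m), for 0.1 s.
4. the bar key is pressed down (more than 6 of its 8 mm) with the vent knob out (value of joint key_bar above 0.006 m and value of joint vent above 0.04 m), for 0.1 s.
5. every plate is in the wash tray, let go and at rest, with the vent knob still out (x of plate1_mid in the frame of tray between -0.056 and 0.056 m and y of plate1_mid in the frame of tray between -0.096 and 0.096 m and z of plate1_mid in the frame of tray between 0 and 0.092 m and (z of plate1_mid in the frame of tray below 0.061 m or angle between plate1_mid's own y axis and vertical between 0.9 and 2.24 rad) and x of plate2_mid in the frame of tray between -0.056 and 0.056 m and y of plate2_mid in the frame of tray between -0.096 and 0.096 m and z of plate2_mid in the frame of tray between 0 and 0.092 m and (z of plate2_mid in the frame of tray below 0.061 m or angle between plate2_mid's own y axis and vertical between 0.9 and 2.24 rad) and x of plate3_mid in the frame of tray between -0.056 and 0.056 m and y of plate3_mid in the frame of tray between -0.096 and 0.096 m and z of plate3_mid in the frame of tray between 0 and 0.092 m and (z of plate3_mid in the frame of tray below 0.061 m or angle between plate3_mid's own y axis and vertical between 0.9 and 2.24 rad) and x of plate4_mid in the frame of tray between -0.056 and 0.056 m and y of plate4_mid in the frame of tray between -0.096 and 0.096 m and z of plate4_mid in the frame of tray between 0 and 0.092 m and (z of plate4_mid in the frame of tray below 0.061 m or angle between plate4_mid's own y axis and vertical between 0.9 and 2.24 rad) and linear speed of each of plate1, plate2, plate3, plate4 below 0.02 m/s and value of joint vent above 0.04 m and contact force between the fingers and plate1 below 0.1 N and contact force between the fingers and plate2 below 0.1 N and contact force between the fingers and plate3 below 0.1 N and contact force between the fingers and plate4 below 0.1 N), for 0.2 s.
6. the vent knob is pushed fully home (within 4 mm) (value of joint vent below 0.004 m), for 0.2 s.
7. the cross key is pressed down (more than 6 of its 8 mm) with the vent knob home (value of joint key_cross above 0.006 m and value of joint vent below 0.006 m), for 0.1 s.
At the end, for the whole second after the job is handed in: Every plate present lies, leans or stands inside the wash tray at rest (its middle between the walls and less than 61 mm above the tray's underside, or 92 mm if it stands on edge; not lying across the rim), the tray stands level, the vent knob is home within 5 mm and all keys are up (x of plate1_mid in the frame of tray between -0.056 and 0.056 m and y of plate1_mid in the frame of tray between -0.096 and 0.096 m and z of plate1_mid in the frame of tray between 0 and 0.092 m and (z of plate1_mid in the frame of tray below 0.061 m or angle between plate1_mid's own y axis and vertical between 0.9 and 2.24 rad) and x of plate2_mid in the frame of tray between -0.056 and 0.056 m and y of plate2_mid in the frame of tray between -0.096 and 0.096 m and z of plate2_mid in the frame of tray between 0 and 0.092 m and (z of plate2_mid in the frame of tray below 0.061 m or angle between plate2_mid's own y axis and vertical between 0.9 and 2.24 rad) and x of plate3_mid in the frame of tray between -0.056 and 0.056 m and y of plate3_mid in the frame of tray between -0.096 and 0.096 m and z of plate3_mid in the frame of tray between 0 and 0.092 m and (z of plate3_mid in the frame of tray below 0.061 m or angle between plate3_mid's own y axis and vertical between 0.9 and 2.24 rad) and x of plate4_mid in the frame of tray between -0.056 and 0.056 m and y of plate4_mid in the frame of tray between -0.096 and 0.096 m and z of plate4_mid in the frame of tray between 0 and 0.092 m and (z of plate4_mid in the frame of tray below 0.061 m or angle between plate4_mid's own y axis and vertical between 0.9 and 2.24 rad) and linear speed of each of plate1, plate2, plate3, plate4 below 0.02 m/s and value of joint vent below 0.005 m and value of joint each of key_round, key_square, key_bar, key_cross below 0.003 m and angle between tray's own z axis and vertical below 0.1 rad); the robot touches nothing.
It fails at once if two keys are held down together (value of joint each of key_round, key_square above 0.004 m or value of joint each of key_round, key_bar above 0.004 m or value of joint each of key_round, key_cross above 0.004 m or value of joint each of key_square, key_bar above 0.004 m or value of joint each of key_square, key_cross above 0.004 m or value of joint each of key_bar, key_cross above 0.004 m).
It fails at once if the round, square or bar key is pressed while the vent knob is not out (value of joint any of key_round, key_square, key_bar above 0.006 m and value of joint vent below 0.035 m).
It fails at once if the cross key is pressed while the vent knob is not home (value of joint key_cross above 0.006 m and value of joint vent above 0.012 m).
It fails at once if the robot shoves the injector body, brass connector, acrylic block or adapter box (over 12 N) (contact force between any of the arm, the fingers and injector above 12 N or contact force between any of the arm, the fingers and connector above 12 N or contact force between any of the arm, the fingers and shield above 12 N or contact force between any of the arm, the fingers and adapterbox above 12 N).
Of plate1, plate2, plate3, plate4 only 2 to 4 are there at a start; the rules pass over those that are not, and their reading is None.
At some moment in a run one of tray may be knocked a few centimetres aside while the robot is not near it.
Once in a run the grip may slacken for a moment while it holds something.
It also fails if it takes over 210 s, if anything falls off the work surface, if the arm or the gripper's body presses on something with over 40 N, if the wrist force passes 120 N, or if a joint passes its speed limit or range.

### The arm

A 7-joint arm with a two-finger parallel gripper is mounted at the origin on the work surface. World frame = base frame: x ahead of the robot, y to its left, z up, the work surface at z = 0. Lengths are in m, angles in rad, forces in N, time in s.
With the tool pointing down it reaches from about 0.425 to 0.95 m from the base axis. Payload 4.7 kg.
Tool frame: the origin (TCP) lies midway between the tips of the shut fingers; the grasp point (between the pads) lies 19 mm behind it; z points along the fingers, x is the direction in which the jaws open and shut, and the axes are right-handed (so a half turn about z gives the same grasp; the last joint's range is limited). The gripper opens to 85 mm and grips with 20 to 120 N. Pads are 22 mm wide; open, the fingers measure 114 mm over their backs; the gripper's body (76 mm by 85 mm) begins 54 mm behind the grasp point. The pads swing forward as they close: fully open they stand 13 mm farther back than shut.
Start: joints at [1.077, 0.469, -0.049, 1.532, 0.024, 1.141, -0.082], TCP at [0.303, -0.603, 0.231] pointing down, gripper open.
Joint ranges: [-2.59, 2.59], [-0.33, 1.99], [-1.39, 1.29], [0.1, 2.45], [-1.04, 4.18], [0.21, 1.99], [-2.66, 2.66]. Speed limits (rad/s): [2.57, 2.57, 3.14, 3.14, 3.14, 3.14, 3.14].

### API

Orientations are given as a unit quaternion [x, y, z, w].
In Python, from workcell import read_state, camera, get_calibration, close_job, boxes_of, spot_point gives the robot as it stands.
- The arm moves only by the shell command python3 -m pendant 'ROWS' [FORCE]. ROWS is JSON, one flat list of numbers, 7 for each row, row after row: the shift along the world's x, y, z in mm, then the turn, a rotation vector about the world's x, y, z in rad, then the finger opening in mm, from 0 to 85.4. A call has 1 to 5 rows; each row is the pose to reach, as a shift and turn from the pose commanded when the call began; what a row does not reach only later rows make up. A row lasts 1/12 s, in which the tool goes at most 41.7 mm and 7.16 degrees, less where a joint would pass 70% of its speed; a pose out of reach is approached as far as the arm can. A call with a gripper value outside its range is refused whole. The fingers move at their own pace and stop on an object; FORCE is the grip in N (left out, the last holds). Time passes only in rows, so rows that repeat a pose let the fingers close. It gives the time, the measured TCP pose, the force and the opening at its end, in the units of the state.
- read_state(): the state, without advancing time (a new reading comes with each control period).
- camera(name): name is "scene" or "top" or "wrist"; returns (picture, depth): 384x512x3 uint8, red, green, blue; 384x512 float32, m along the optical axis (not along the pixel's ray), 0 where there is no reading.
- get_calibration(name): a dict with "fx", "fy", "cx", "cy" (pixels), "R" (3x3) and "t" (3): a world point X has camera coordinates R X + t. Camera axes: x right, y down, z forward; pixel columns grow to the right and rows downward; lengths in m; the calibration is good to about 2 mm. A picture is of the moment at which its call begins: read the wrist's pose just before it. get_calibration takes no time and is no camera call; for the wrist camera it gives the pose at the moment of the call.
- close_job(): hands the job in, once; it reports no verdict.
Trained networks look in the newest picture that a camera, given by its name, has taken for a name from the list of things; names that differ only in an ending like _2 or _b are one class to them, and where a whole thing is asked for, a point or a joint stands for the part that bears it (a point fixed in the world has none). Each returns a list of dicts, best first, with "p" (0 to 1); they miss things now and then, are a little off and sometimes report something else, mostly with a low value. They report only what shows in the picture. A call takes as long as a camera call.
- boxes_of(query, camera): "bbox" ([left, top, right, bottom] as shares, 0 to 1, of the picture: columns of its width, rows of its height, round what is visible of it).
- spot_point(query, camera): "position" ([column, row] as shares, 0 to 1, of the picture: columns of its width, rows of its height: a listed point, or the origin of a listed thing).
The state is a dict: "clock": time; "q": joint angles; "dq": joint speeds; "effort": joint torques, N m; "tool_pos": TCP position; "tool_rot": TCP orientation; "contact_force": force on the tool from outside, world axes, zero at the start; "moment": the same for the moment, N m; "width": finger opening in m.
Only numpy, scipy, OpenCV 4.12 (cv2) and the standard library are available. Lean on these libraries where they do the work, as an engineer would, in place of code of your own. Each camera call takes 0.05 s, during which the arm holds its last target.

## Working session

There is one attempt and no reset: what is moved stays moved. The work goes in short steps, Python scripts to look and compute and a shell command to move; the robot and the scene stay as the last step left them, time stands still between calls to the robot, and variables do not carry over. Pictures are saved under pics/ and viewed, and the job is handed in when it is done.

```bash
mkdir -p pics; ls
python3 - <<'E'
from workcell import *
import cv2
print(read_state())
for n in ("scene","top","wrist"):
    im,d=camera(n); cv2.imwrite(f"pics/{n}0.png",im[:,:,::-1])
    c=get_calibration(n); print(n,c)
E
```

```text
pics
{'clock': 0.0, 'q': array([ 1.07712544,  0.4694214 , -0.04860562,  1.53369752,  0.02411655,
        1.14102943, -0.08229731]), 'dq': array([-0.00158759, -0.00143554,  0.00118722, -0.00210833, -0.00106744,
        0.00191723, -0.0001138 ]), 'effort': array([ 6.24398513e-05, -5.10302782e+01, -4.67942550e-02, -2.37713081e+01,
        1.05989410e-02,  7.60747906e-03,  6.81806910e-06]), 'tool_pos': array([ 0.30229034, -0.60286084,  0.23027347]), 'tool_rot': array([ 8.50958884e-01, -5.25231385e-01, -8.59304094e-04, -4.80770510e-04]), 'contact_force': array([-0.27379797, -0.07573239, -0.66167138]), 'moment': array([ 0.05690906, -0.02720652,  0.00038957]), 'width': 0.08580753846068204}
scene {'fx': 418.0378698128068, 'fy': 418.0378698128068, 'cx': 258.69747533371054, 'cy': 190.87778171579023, 'R': array([[ 0.86326394,  0.50468964, -0.00798379],
       [ 0.40838739, -0.70766132, -0.57657194],
       [-0.29663971,  0.49447328, -0.81700738]]), 't': array([-0.51016622, -0.19830507,  1.61658542])}
top {'fx': 450.85627942022893, 'fy': 450.85627942022893, 'cx': 251.1257615412328, 'cy': 192.90398205284347, 'R': array([[ 0.01088254, -0.99987292,  0.01164963],
       [-0.9972388 , -0.01170828, -0.07333268],
       [ 0.07345976, -0.01081942, -0.99723949]]), 't': array([-0.01866497,  0.58058624,  1.27411377])}
wrist {'fx': 304.34950922004407, 'fy': 304.34950922004407, 'cx': 255.57342961192404, 'cy': 194.16996114827816, 'R': array([[ 0.44821917, -0.8939219 , -0.00179292],
       [-0.84608425, -0.42487865,  0.32189996],
       [-0.2885152 , -0.14276477, -0.94677199]]), 't': array([-0.67467579, -0.04166214,  0.38088354])}
```

View pics/scene0.png

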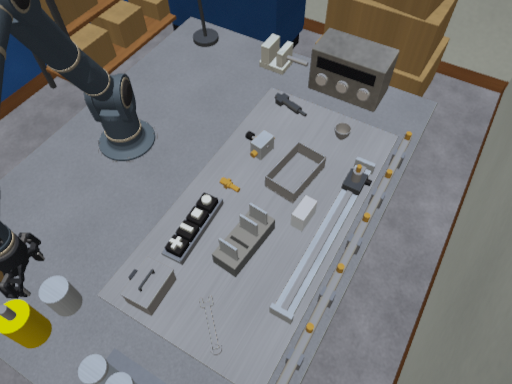

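View pics/top0.png

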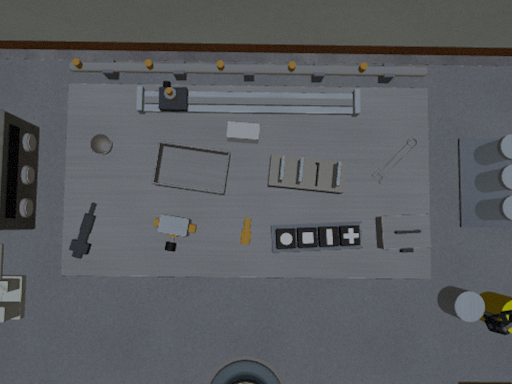

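```bash
cat > h.py <<'E'
from workcell import *
import numpy as np, cv2
def ray(c,u,v): # world origin, dir
    R,t=c["R"],c["t"]; d=np.array([(u-c["cx"])/c["fx"],(v-c["cy"])/c["fy"],1.0])
    return -R.T@t, R.T@d
def atz(c,u,v,z):
    o,d=ray(c,u,v); return o+d*(z-o[2])/d[2]
def cloud(n,im=None,d=None):
    if d is None: im,d=camera(n)
    c=get_calibration(n); v,u=np.indices(d.shape)
    P=np.stack([(u-c["cx"])/c["fx"]*d,(v-c["cy"])/c["fy"]*d,d],-1)
    W=(P-c["t"])@c["R"]; W[d==0]=np.nan
    return im,d,W
def proj(c,X):
    p=c["R"]@np.array(X)+c["t"]; return c["fx"]*p[0]/p[2]+c["cx"],c["fy"]*p[1]/p[2]+c["cy"]
E
python3 - <<'E'
from h import *
for n in ("top","scene"):
    im,d,W=cloud(n); c=get_calibration(n)
    for q in ["key_round_top","key_square_top","key_bar_top","key_cross_top","vent_knob","rack","plate1_mid","plate2_mid","tray","injector","connector","shield","adapterbox"]:
        s=spot_point(q,n)
        for r in s[:4]:
            if r["p"]<.3: continue
            u,v=r["position"][0]*512,r["position"][1]*384
            z={"k":.066,"v":.055}.get(q[0],.01)
            if q.startswith("plate"): z=.077
            print(n,q,round(r["p"],2),np.round([u,v]),np.round(atz(c,u,v,z),3),"depthpt",np.round(W[int(v),int(u)],3))
E
```

```text
top key_round_top 0.67 [285. 237.] [ 0.456 -0.106  0.066] depthpt [ 0.457 -0.103  0.07 ]
top key_square_top 0.44 [308. 239.] [ 0.453 -0.169  0.066] depthpt [ 0.455 -0.167  0.068]
top key_square_top 0.43 [350. 237.] [ 0.459 -0.286  0.066] depthpt [ 0.461 -0.285  0.069]
top key_bar_top 0.49 [331. 236.] [ 0.462 -0.233  0.066] depthpt [ 0.464 -0.23   0.068]
top key_cross_top 0.43 [351. 237.] [ 0.459 -0.289  0.066] depthpt [ 0.461 -0.285  0.069]
top key_cross_top 0.37 [328. 237.] [ 0.458 -0.226  0.066] depthpt [ 0.458 -0.225  0.069]
top vent_knob 0.68 [300. 171.] [ 0.641 -0.148  0.055] depthpt [ 0.633 -0.138  0.121]
top vent_knob 0.59 [170. 248.] [0.423 0.212 0.055] depthpt [0.426 0.212 0.069]
top vent_knob 0.54 [309. 240.] [ 0.449 -0.173  0.055] depthpt [ 0.452 -0.17   0.068]
top rack 0.72 [305. 177.] [ 0.631 -0.168  0.01 ] depthpt [ 0.627 -0.159  0.065]
top rack 0.68 [194. 166.] [0.658 0.155 0.01 ] depthpt [0.657 0.157 0.015]
top plate1_mid 0.55 [329. 175.] [ 0.629 -0.227  0.077] depthpt [ 0.633 -0.228  0.068]
top tray 0.86 [194. 170.] [0.648 0.154 0.01 ] depthpt [0.649 0.154 0.013]
top
[... 1432 characters left out ...]
 depthpt [ 0.622 -0.241  0.062]
scene plate1_mid 0.55 [206. 198.] [ 0.457 -0.111  0.077] depthpt [ 0.449 -0.106  0.07 ]
scene plate2_mid 0.71 [252. 226.] [ 0.642 -0.129  0.077] depthpt [ 0.65  -0.145  0.111]
scene tray 0.65 [296. 175.] [0.649 0.168 0.01 ] depthpt [0.648 0.168 0.014]
scene tray 0.43 [189. 229.] [ 0.447 -0.209  0.01 ] depthpt [ 0.472 -0.232  0.069]
scene injector 0.53 [289. 108.] [0.467 0.455 0.01 ] depthpt [0.471 0.447 0.019]
scene connector 0.6 [231. 189.] [ 0.482 -0.002  0.01 ] depthpt [ 0.482 -0.005  0.015]
scene shield 0.86 [305. 220.] [0.762 0.014 0.01 ] depthpt [ 0.771 -0.014  0.058]
scene adapterbox 0.71 [152. 288.] [ 0.47  -0.431  0.01 ] depthpt [ 0.499 -0.446  0.08 ]
```

Run:
```python
from h import *
im,d,W=cloud("top")
cv2.imwrite("pics/top_zoom.png",cv2.resize(im[100:270,130:370][:,:,::-1],None,fx=3.2,fy=3.2,interpolation=cv2.INTER_CUBIC))
x,y,z=W[...,0],W[...,1],W[...,2]
def rect(name,m,mn=15):
    n,l,st,ce=cv2.connectedComponentsWithStats(m.astype(np.uint8))
    for i in range(1,n):
        if st[i,4]<mn: continue
        P=W[l==i]; r=cv2.minAreaRect((P[:,:2]*1000).astype(np.float32))
        print(name,st[i,4],"mean",np.round(P.mean(0),4),"rect c",np.round(r[0],1),"size",np.round(r[1],1),"ang",round(r[2],1))
g=im.mean(-1)
rect("keys",(z>.058)&(z<.08)&(x>.40)&(x<.52)&(y<-.06)&(y>-.34)&(g>130))
rect("panel",(z>.02)&(x>.39)&(x<.53)&(y<-.04)&(y>-.35))
rect("plates",(z>.085)&(x>.55)&(x<.72)&(y<-.04)&(y>-.34),5)
rect("rack",(z>.05)&(x>.55)&(x<.72)&(y<-.04)&(y>-.34))
rect("tray",(z>.045)&(x>.54)&(x<.75)&(y>.03)&(y<.3))
rect("valve",(z>.06)&(x>.38)&(x<.56)&(y>.1)&(y<.3))
rect("knob",(z>.04)&(x>.38)&(x<.45)&(y>.15)&(y<.27))
```

```text
keys 77 mean [ 0.4603 -0.2286  0.0661] rect c [ 460.7 -229. ] size [14.6 38.7] ang 89.1
keys 107 mean [ 0.4637 -0.2888  0.0662] rect c [ 463.4 -287.7] size [33.1 32.3] ang 50.8
keys 104 mean [ 0.4532 -0.109   0.0667] rect c [ 452.6 -109.1] size [28.2 30.3] ang 89.7
keys 109 mean [ 0.4568 -0.1688  0.066 ] rect c [ 457.3 -169.7] size [27.6 27.9] ang 0.8
panel 2431 mean [ 0.4598 -0.1959  0.0471] rect c [ 459.2 -199.2] size [ 78.  255.8] ang 3.3
plates 102 mean [ 0.6405 -0.0915  0.1249] rect c [642.6 -92.5] size [ 8.1 64.3] ang 85.0
plates 120 mean [ 0.6368 -0.1409  0.1228] rect c [ 637.9 -142.2] size [ 8.4 63.8] ang 85.2
plates 151 mean [ 0.6287 -0.2402  0.12  ] rect c [ 629.  -241.9] size [ 9.2 64.2] ang 84.9
rack 2321 mean [ 0.6343 -0.1652  0.0758] rect c [ 636.  -167.7] size [211.5  88. ] ang 84.8
tray 85 mean [0.7386 0.0445 0.0759] rect c [740.6  44.7] size [26.2 17.9] ang 86.8
tray 532 mean [0.6536 0.1642 0.0648] rect c [648.2 155.9] size [200.6 120.3] ang 82.3
valve 670 mean [0.4784 0.2005 0.0773] rect c [466.2 202.2] size [80.4 98. ] ang 83.5
knob 108 mean [0.4315 0.2079 0.0658] rect c [433.  208.9] size [29.2 30.5] ang 85.5
```

View pics/top_zoom.png

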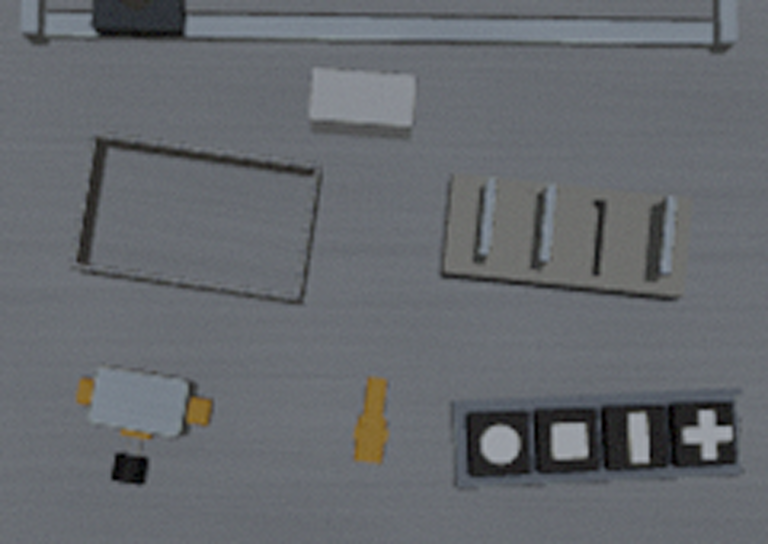

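```bash
python3 -m pendant '[90,150,20,0,0,0.51,60,90,150,20,0,0,0.51,60,90,150,20,0,0,0.51,60,90,150,20,0,0,0.51,60,90,150,20,0,0,0.51,60]' 60
python3 -m pendant '[90,150,10,0,0,0.51,60,90,150,10,0,0,0.51,60,90,150,10,0,0,0.51,60,90,150,10,0,0,0.51,60,90,150,10,0,0,0.51,60]'
python3 -m pendant '[-10,170,0,0,0,0.51,60,-10,170,0,0,0,0.51,60,-10,170,0,0,0,0.51,60,-10,170,0,0,0,0.51,60,-10,170,0,0,0,0.51,60]'
python3 -m pendant '[-20,170,0,0,0,0.51,60,-20,170,0,0,0,0.51,60,-20,170,0,0,0,0.51,60,-20,170,0,0,0,0.51,60,-20,170,0,0,0,0.51,60]'
python3 -m pendant '[-20,130,0,0,0,0.51,60,-20,130,0,0,0,0.51,60,-20,130,0,0,0,0.51,60,-20,130,0,0,0,0.51,60,-20,130,0,0,0,0.51,60]'
```

```text
clock: 2.02
tool_pos: [0.3983, -0.4461, 0.2528]
tool_rot: [0.958, -0.287, 0.002, -0.002]
contact_force: [0.9, 0.9, -0.1]
width: 0.0599
clock: 2.43
tool_pos: [0.4872, -0.2952, 0.2625]
tool_rot: [0.999, -0.036, 0.002, -0.002]
contact_force: [-0.6, 0.9, 0.4]
width: 0.06
clock: 2.85
tool_pos: [0.4724, -0.1249, 0.262]
tool_rot: [0.976, 0.218, 0.001, -0.001]
contact_force: [0.1, 1.2, -0.5]
width: 0.06
clock: 3.27
tool_pos: [0.4515, 0.0443, 0.2623]
tool_rot: [0.89, 0.456, 0.001, -0.001]
contact_force: [-0.7, -0.6, 0.0]
width: 0.0597
clock: 3.68
tool_pos: [0.432, 0.1697, 0.2618]
tool_rot: [0.748, 0.664, 0.001, -0.0]
contact_force: [-0.6, 0.2, 1.0]
width: 0.0598
```

Run:
```python
from h import *
s=read_state(); print(s["tool_pos"],s["tool_rot"],s["q"])
q=s["tool_rot"]; print("toolx ang",np.degrees(2*np.arctan2(q[1],q[0])))
im,d,W=cloud("wrist")
cv2.imwrite("pics/w1.png",im[:,:,::-1])
x,y,z=W[...,0],W[...,1],W[...,2]
m=(z>.045)&(z<.1)&(x<.46)&(x>.36)&(y>.1)&(y<.3)&(im.max(-1)<60)
n,l,st,ce=cv2.connectedComponentsWithStats(m.astype(np.uint8))
for i in range(1,n):
    if st[i,4]<100: continue
    P=W[l==i]; print(st[i],np.round(P.mean(0),4),P[:,2].max(),cv2.minAreaRect((P[:,:2]*1000).astype(np.float32)))
for q in ["vent_knob"]:
    for r in spot_point(q,"wrist")[:2]: 
        u,v=r["position"][0]*512,r["position"][1]*384; print(r,W[int(v),int(u)])
m=(z>.075)&(z<.09)&(x<.56)&(x>.42)&(y>.12)&(y<.3)
P=W[m]; print(P.mean(0),cv2.minAreaRect((P[:,:2]*1000).astype(np.float32)))
```

```text
[0.43198009 0.16965622 0.26180544] [ 7.47997439e-01  6.63701077e-01  7.38020904e-04 -4.09864582e-04] [ 0.35222675  0.18373533 -0.90804367  1.93506118  0.16139103  1.0966983
  0.82994442]
toolx ang 83.16554129415921
[278 146  27  24 561] [0.4269 0.2078 0.065 ] 0.0704150374021596 ((428.6015930175781, 208.5513916015625), (28.918563842773438, 22.713491439819336), 80.52447509765625)
{'position': [0.9334, 0.4143], 'p': 0.3} [0.46626771 0.44162556 0.02960439]
[0.48527319 0.19844139 0.07917595] ((486.62835693359375, 198.77392578125), (80.00555419921875, 49.51057434082031), 80.55767822265625)
```

View pics/w1.png

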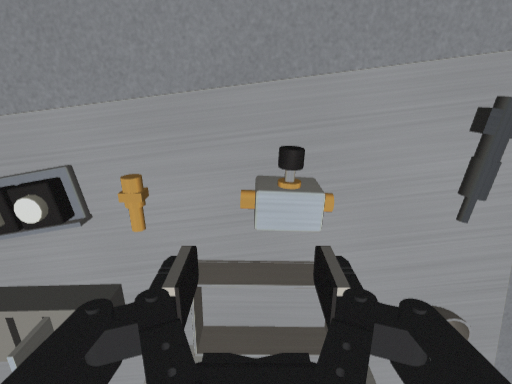

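```bash
python3 -m pendant '[-3,39,-60,0,0,-0.047,60,-3,39,-100,0,0,-0.047,60,-3,39,-140,0,0,-0.047,60,-3,39,-140,0,0,-0.047,60]'
python3 -m pendant '[0,0,-25,0,0,0,60,0,0,-50,0,0,0,60,0,0,-75,0,0,0,60,0,0,-88,0,0,0,60,0,0,-88,0,0,0,60]'
python3 -m pendant '[0,0,0,0,0,0,20,0,0,0,0,0,0,10,0,0,0,0,0,0,10,0,0,0,0,0,0,10,0,0,0,0,0,0,10]'
python3 - <<'E'
from h import *
im,d=camera("wrist"); cv2.imwrite("pics/w2.png",im[:,:,::-1]); print(read_state()["width"],read_state()["tool_pos"])
E
```

```text
clock: 4.12
tool_pos: [0.4286, 0.2025, 0.1174]
tool_rot: [0.768, 0.641, -0.003, -0.0]
contact_force: [-0.2, -1.4, -0.5]
width: 0.0602
clock: 4.53
tool_pos: [0.4288, 0.2019, 0.0304]
tool_rot: [0.768, 0.64, -0.003, -0.0]
contact_force: [0.9, 0.6, -0.3]
width: 0.0603
clock: 4.95
tool_pos: [0.4319, 0.2113, 0.0354]
tool_rot: [0.766, 0.643, 0.006, -0.002]
contact_force: [1.7, 12.2, -9.2]
width: 0.0285
0.02807132294206053 [0.43188483 0.2112754  0.0353797 ]
```

View pics/w2.png

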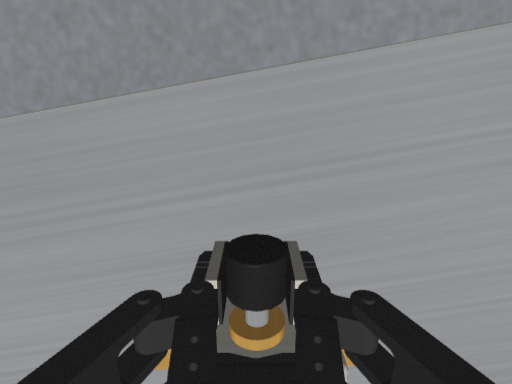

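```bash
python3 -m pendant '[-12,2,0,0,0,0,10,-25,4,0,0,0,0,10,-37,6,0,0,0,0,10,-50,8,0,0,0,0,10,-56,9,0,0,0,0,10]'
python3 -m pendant '[0,0,0,0,0,0,10,0,0,0,0,0,0,10,0,0,0,0,0,0,10,0,0,0,0,0,0,10]'
```

```text
clock: 5.42
tool_pos: [0.3841, 0.2192, 0.0359]
tool_rot: [0.766, 0.643, 0.012, 0.001]
contact_force: [39.7, 5.2, -39.6]
width: 0.0283
clock: 5.75
tool_pos: [0.3842, 0.2192, 0.0357]
tool_rot: [0.767, 0.642, 0.011, 0.0]
contact_force: [23.7, 9.0, -27.7]
width: 0.0283
```

```bash
python3 -m pendant '[0,0,0,0,0,0,60,0,0,0,0,0,0,60,0,0,0,0,0,0,60,0,0,0,0,0,0,60,0,0,0,0,0,0,60]'
python3 -m pendant '[0,0,40,0,0,0,60,0,0,80,0,0,0,60,0,0,120,0,0,0,60,0,0,160,0,0,0,60,0,0,200,0,0,0,60]'
python3 - <<'E'
from h import *
for n in("wrist","top"):
    im,d,W=cloud(n)
    cv2.imwrite(f"pics/{n}3.png",im[:,:,::-1])
    x,y,z=W[...,0],W[...,1],W[...,2]
    m=(z>.04)&(z<.1)&(x<.46)&(x>.33)&(y>.1)&(y<.3)&(im.max(-1)<60)
    nn,l,st,ce=cv2.connectedComponentsWithStats(m.astype(np.uint8))
    for i in range(1,nn):
        if st[i,4]<30: continue
        P=W[l==i]; print(n,st[i],np.round(P.mean(0),4),P[:,2].max(),cv2.minAreaRect((P[:,:2]*1000).astype(np.float32)))
print(read_state())
E
```

```text
clock: 6.17
tool_pos: [0.3734, 0.2143, 0.0337]
tool_rot: [0.766, 0.643, 0.0, 0.0]
contact_force: [0.3, 0.1, 0.1]
width: 0.0601
clock: 6.58
tool_pos: [0.3725, 0.2145, 0.235]
tool_rot: [0.765, 0.643, -0.001, -0.0]
contact_force: [1.3, -1.2, -0.0]
width: 0.0604
wrist [249 165  26  26 636] [0.384  0.2237 0.0723] 0.07901395228419279 ((385.9317626953125, 223.5145263671875), (27.36233901977539, 22.907543182373047), 80.6462173461914)
top [162 259  11  10  89] [0.3814 0.2165 0.0667] 0.07374287335355098 ((381.4519958496094, 218.0947723388672), (28.444482803344727, 23.151905059814453), 79.25958251953125)
{'clock': 6.6833, 'q': array([ 0.27594851,  0.14865268, -0.96683563,  2.02761334,  0.14910811,
        1.02278456,  0.6342334 ]), 'dq': array([-0.03250158,  0.06944996,  0.03868797,  0.10592265,  0.05088329,
       -0.05073589, -0.04857908]), 'effort': array([  0.68020005, -22.71506846,  -2.82419086, -22.2788626 ,
        -0.21929114,   0.45875388,   0.29840757]), 'tool_pos': array([0.37630698, 0.2171283 , 0.23905591]), 'tool_rot': array([0.76591413, 0.64291359, 0.00558525, 0.00254231]), 'contact_force': array([0.90300663, 0.37411678, 0.4529395 ]), 'moment': array([-0.0121016 , -0.0326186 , -0.00687585]), 'width': 0.05985465471527562}
```

View pics/wrist3.png

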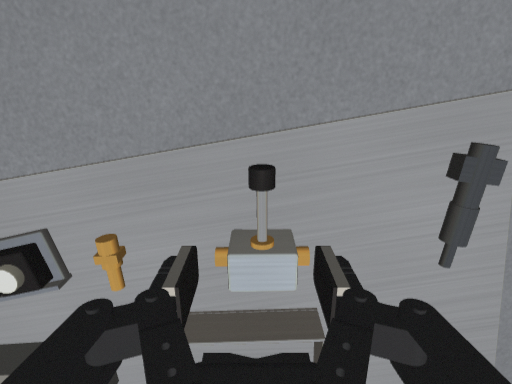

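```bash
python3 -m pendant '[50,-160,0,0,0,0,0,50,-160,0,0,0,0,0,50,-160,0,0,0,0,0,50,-160,0,0,0,0,0,50,-160,0,0,0,0,0]'
python3 -m pendant '[10,-130,0,0,0,0,0,10,-130,0,0,0,0,0,10,-130,0,0,0,0,0,10,-130,0,0,0,0,0,10,-130,0,0,0,0,0]'
python3 -m pendant '[0,0,0,0,0,0,0,0,0,0,0,0,0,0,0,0,0,0,0,0,0]'
cat >> h.py <<'E'
def rects(W,m,mn=15,name=""):
    n,l,st,ce=cv2.connectedComponentsWithStats(m.astype(np.uint8))
    for i in range(1,n):
        if st[i,4]<mn: continue
        P=W[l==i]; r=cv2.minAreaRect((P[:,:2]*1000).astype(np.float32))
        print(name,st[i,4],"mean",np.round(P.mean(0)*1000,1),"rect c",np.round(r[0],1),"size",np.round(r[1],1),"ang",round(r[2],1))
E
python3 - <<'E'
from h import *
print(read_state()["tool_pos"],read_state()["q"])
im,d,W=cloud("wrist")
cv2.imwrite("pics/w4.png",im[:,:,::-1])
x,y,z=W[...,0],W[...,1],W[...,2]
rects(W,(z>.055)&(z<.08)&(x>.40)&(x<.52)&(y<-.06)&(y>-.34)&(im.mean(-1)>130))
E
```

```text
clock: 7.1
tool_pos: [0.4246, 0.0464, 0.2324]
tool_rot: [0.77, 0.638, -0.002, 0.001]
contact_force: [0.0, -0.6, 0.7]
width: 0.0006
clock: 7.52
tool_pos: [0.4328, -0.078, 0.2325]
tool_rot: [0.768, 0.641, -0.001, -0.001]
contact_force: [-0.5, 0.8, -0.4]
width: 0.0002
clock: 7.77
tool_pos: [0.4335, -0.0734, 0.2333]
tool_rot: [0.765, 0.644, -0.0, -0.0]
contact_force: [0.1, 0.3, -0.1]
width: 0.0003
[ 0.43346764 -0.07343958  0.23330265] [ 0.75032171  0.1370455  -0.73122426  2.02611863  0.10729242  1.01595598
  1.36756715]
 708 mean [ 451.9 -108.2   65.8] rect c [ 452.3 -108.3] size [32.4 32.2] ang 80.8
 688 mean [ 455.2 -167.7   65.7] rect c [ 456.1 -168.1] size [29.7 29.3] ang 4.0
 515 mean [ 458.4 -227.4   65.7] rect c [ 459.3 -227.8] size [43.5 15.7] ang 3.0
 680 mean [ 462.3 -287.5   65.7] rect c [ 463.3 -288.2] size [37.8 37.3] ang 48.7
```

View pics/w4.png

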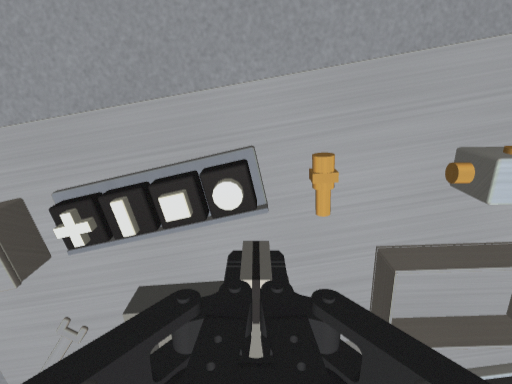

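```bash
python3 -m pendant '[19,-35,-30,0,0,0,0,19,-35,-70,0,0,0,0,19,-35,-110,0,0,0,0,19,-35,-145,0,0,0,0,19,-35,-145,0,0,0,0]'
python3 -m pendant '[0,0,0,0,0,0,0,0,0,-20,0,0,0,0,0,0,-27,0,0,0,0,0,0,-34,0,0,0,0,0,0,-34,0,0,0,0]'
python3 -m pendant '[0,0,0,0,0,0,0,0,0,0,0,0,0,0]'
```

```text
clock: 8.23
tool_pos: [0.4476, -0.1087, 0.0826]
tool_rot: [0.765, 0.644, -0.004, -0.006]
contact_force: [-1.8, 0.5, 0.2]
width: -0.0
clock: 8.65
tool_pos: [0.4547, -0.1101, 0.0579]
tool_rot: [0.766, 0.643, 0.0, 0.002]
contact_force: [-3.7, 0.4, 14.9]
width: 0.0004
clock: 8.82
tool_pos: [0.4546, -0.1101, 0.0579]
tool_rot: [0.766, 0.643, 0.001, 0.002]
contact_force: [-4.4, 2.0, 15.6]
width: 0.0002
```

```bash
python3 -m pendant '[0,0,20,0,0,0,0,0,0,40,0,0,0,0,2,-30,40,0,0,0,0,3,-59,40,0,0,0,0,3,-59,40,0,0,0,0]'
python3 -m pendant '[0,0,0,0,0,0,0,0,0,-20,0,0,0,0,0,0,-33,0,0,0,0,0,0,-40,0,0,0,0,0,0,-40,0,0,0,0]'
python3 -m pendant '[0,0,0,0,0,0,0,0,0,0,0,0,0,0]'
```

```text
clock: 9.23
tool_pos: [0.4568, -0.1756, 0.0966]
tool_rot: [0.768, 0.64, -0.0, 0.003]
contact_force: [0.3, -0.1, 0.4]
width: 0.0001
clock: 9.65
tool_pos: [0.4564, -0.1686, 0.0577]
tool_rot: [0.765, 0.644, -0.001, 0.001]
contact_force: [-7.2, -0.4, 24.1]
width: -0.0001
clock: 9.82
tool_pos: [0.4564, -0.1686, 0.0577]
tool_rot: [0.765, 0.644, -0.001, 0.001]
contact_force: [-7.2, 0.4, 23.6]
width: -0.0001
```

```bash
python3 -m pendant '[0,0,20,0,0,0,0,0,0,40,0,0,0,0,2,-30,40,0,0,0,0,3,-60,40,0,0,0,0,3,-60,40,0,0,0,0]'
python3 -m pendant '[0,0,0,0,0,0,0,0,0,-20,0,0,0,0,0,0,-33,0,0,0,0,0,0,-40,0,0,0,0,0,0,-40,0,0,0,0]'
python3 -m pendant '[0,0,0,0,0,0,0,0,0,0,0,0,0,0]'
```

```text
clock: 10.23
tool_pos: [0.4592, -0.2347, 0.0956]
tool_rot: [0.768, 0.641, -0.0, 0.002]
contact_force: [-0.0, -0.7, -0.5]
width: -0.0001
clock: 10.65
tool_pos: [0.4592, -0.2277, 0.0577]
tool_rot: [0.765, 0.644, -0.001, 0.0]
contact_force: [-7.4, 2.4, 26.2]
width: 0.0001
clock: 10.82
tool_pos: [0.4592, -0.2277, 0.0577]
tool_rot: [0.765, 0.644, -0.001, 0.001]
contact_force: [-7.2, 2.1, 25.5]
width: 0.0002
```

```bash
python3 -m pendant '[0,0,40,0,0,0,0,0,0,80,0,0,0,0,0,0,120,0,0,0,0,0,0,160,0,0,0,34,0,0,200,0,0,0.085,34]' 80
python3 -m pendant '[120,-10,0,0,0,0,34,120,-10,0,0,0,0,34,120,-10,0,0,0,0,34,120,-10,0,0,0,0,34,120,-10,0,0,0,0,34]'
python3 -m pendant '[0,0,0,0,0,0,34,0,0,0,0,0,0,34,0,0,0,0,0,0,34]'
python3 - <<'E'
from h import *
s=read_state();q=s["tool_rot"]
print(s["tool_pos"],s["q"],np.degrees(2*np.arctan2(q[1],q[0])))
im,d,W=cloud("wrist")
cv2.imwrite("pics/w5.png",im[:,:,::-1])
x,y,z=W[...,0],W[...,1],W[...,2]
rects(W,(z>.122)&(z<.14)&(x>.55)&(x<.72)&(y<-.04)&(y>-.34),5,"w")
im,d,W=cloud("top")
cv2.imwrite("pics/t5.png",im[:,:,::-1])
x,y,z=W[...,0],W[...,1],W[...,2]
rects(W,(z>.05)&(z<.08)&(x>.54)&(x<.75)&(y>.03)&(y<.3),15,"tray")
m=(z>.04)&(z<.1)&(x<.46)&(x>.33)&(y>.1)&(y<.3)&(im.max(-1)<60)
rects(W,m,30,"knob")
E
```

```text
clock: 11.23
tool_pos: [0.4584, -0.2268, 0.2566]
tool_rot: [0.736, 0.677, -0.0, -0.0]
contact_force: [0.5, -0.6, -1.2]
width: 0.0237
clock: 11.65
tool_pos: [0.5798, -0.2365, 0.2536]
tool_rot: [0.736, 0.677, 0.001, -0.001]
contact_force: [0.6, -0.1, -1.0]
width: 0.0341
clock: 11.9
tool_pos: [0.5775, -0.2391, 0.2547]
tool_rot: [0.738, 0.675, -0.0, 0.0]
contact_force: [0.6, 0.1, 0.6]
width: 0.0339
[ 0.57748811 -0.23908264  0.25465275] [ 0.80646069  0.44970997 -0.67183764  1.60226072  0.29604905  1.1941502
  1.5551909 ] 84.91852638947549
w 532 mean [ 624.5 -240.8  131.6] rect c [ 627.6 -240.9] size [ 7.7 63.7] ang 84.9
w 713 mean [ 634.7 -142.6  130.3] rect c [ 637.1 -141.7] size [ 8.7 64.4] ang 84.6
w 831 mean [639.7 -93.2 129.8] rect c [641.9 -92.1] size [ 9.1 64.5] ang 84.5
tray 50 mean [737.2  44.8  73.2] rect c [739.7  45.2] size [17.2 26. ] ang 0.9
tray 498 mean [653.9 162.8  66.3] rect c [648.5 155.8] size [200.5 120.7] ang 82.3
knob 88 mean [381.5 216.6  67.2] rect c [382.  218.4] size [27.8 23.2] ang 78.3
```

View pics/w5.png

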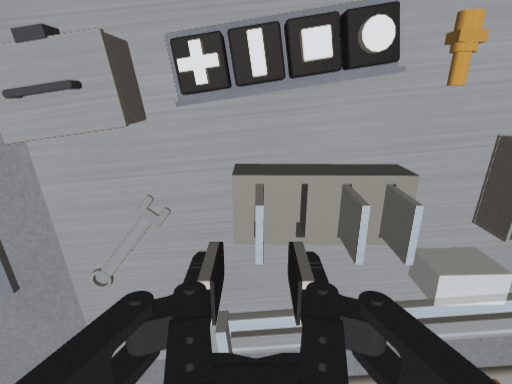

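```bash
python3 -m pendant '[38,-2,0,0,0,0,34,51,-2,0,0,0,0,34,51,-2,-35,0,0,0,34,51,-2,-70,0,0,0,34,51,-2,-90,0,0,0,34]'
python3 -m pendant '[0,0,0,0,0,0,34,0,0,0,0,0,0,34]'
```

```text
clock: 12.42
tool_pos: [0.6276, -0.2414, 0.1611]
tool_rot: [0.738, 0.675, -0.001, -0.002]
contact_force: [-1.1, -0.2, 0.3]
width: 0.0338
clock: 12.58
tool_pos: [0.6289, -0.2416, 0.1639]
tool_rot: [0.738, 0.675, -0.0, -0.001]
contact_force: [0.7, -0.5, 0.3]
width: 0.0337
```

```bash
python3 -m pendant '[0,0,-25,0,0,0,34,0,0,-50,0,0,0,34,0,0,-72,0,0,0,34,0,0,-72,0,0,0,0,0,0,-72,0,0,0,0]'
python3 -m pendant '[0,0,0,0,0,0,0,0,0,0,0,0,0,0,0,0,0,0,0,0,0,0,0,0,0,0,0,0]'
python3 -m pendant '[0,0,20,0,0,0,0,0,0,40,0,0,0,0,0,0,65,0,0,0,0,0,0,95,0,0,0,0,0,0,125,0,0,0,0]'
```

```text
clock: 13.0
tool_pos: [0.6302, -0.2417, 0.0939]
tool_rot: [0.738, 0.675, 0.0, 0.001]
contact_force: [0.3, 1.1, 0.7]
width: 0.0107
clock: 13.33
tool_pos: [0.6307, -0.2416, 0.0943]
tool_rot: [0.738, 0.675, 0.001, 0.001]
contact_force: [-0.4, 0.5, 4.2]
width: 0.007
clock: 13.75
tool_pos: [0.6292, -0.2413, 0.2185]
tool_rot: [0.738, 0.675, -0.0, -0.0]
contact_force: [0.6, -0.5, -1.0]
width: 0.0074
```

```bash
python3 -m pendant '[0,10,30,0,0,0,0,0,45,35,0,0,0,0,0,80,35,0,0,0,0,0,120,35,0,0,0,0,0,150,35,0,0,0,0]'
python3 -m pendant '[10,40,0,0,0,-0.047,0,10,80,0,0,0,-0.047,0,10,120,0,0,0,-0.047,0,10,150,0,0,0,-0.047,0,10,150,0,0,0,-0.047,0]'
python3 -m pendant '[12,40,0,0.1,-0.013,0,0,12,80,0,0.2,-0.027,0,0,12,120,0,0.25,-0.034,0,0,12,120,0,0.25,-0.034,0,0,12,120,0,0.25,-0.034,0,0]'
python3 - <<'E'
from h import *
s=read_state();print(s["tool_pos"],s["width"],s["q"])
im,d,W=cloud("wrist")
cv2.imwrite("pics/w6.png",im[:,:,::-1])
im,d,W=cloud("top")
x,y,z=W[...,0],W[...,1],W[...,2]
rects(W,(z>.05)&(z<.08)&(x>.54)&(x<.75)&(y>.03)&(y<.3),15,"tray")
E
```

```text
clock: 14.17
tool_pos: [0.6293, -0.0875, 0.2534]
tool_rot: [0.737, 0.676, 0.001, -0.0]
contact_force: [0.5, 1.2, -1.5]
width: 0.0069
clock: 14.58
tool_pos: [0.638, 0.0692, 0.2537]
tool_rot: [0.749, 0.662, 0.002, -0.002]
contact_force: [-0.8, 1.4, -1.0]
width: 0.007
clock: 15.0
tool_pos: [0.6506, 0.1805, 0.2526]
tool_rot: [0.746, 0.654, 0.095, -0.083]
contact_force: [0.5, -0.3, -1.6]
width: 0.007
[0.65058667 0.18053457 0.2525949 ] 0.007008365669721894 [ 0.31280738  0.53668308 -0.79798311  1.55281845  0.1772606   1.07139639
  0.97813744]
tray 44 mean [736.3  44.5  72.4] rect c [739.5  44.8] size [25.5 17.3] ang 89.0
tray 153 mean [620.4 231.   66.1] rect c [612.  223.5] size [134.1  66.1] ang 45.9
```

View pics/w6.png

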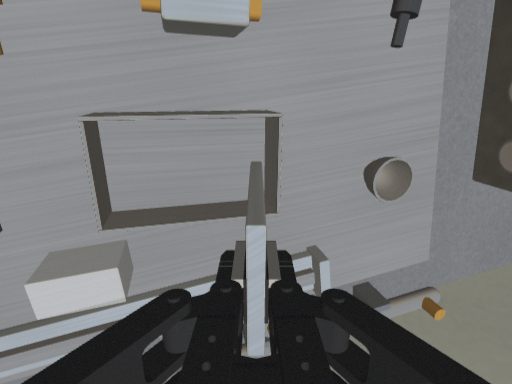

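Run:
```python
from h import *
im,d,W=cloud("wrist")
x,y,z=W[...,0],W[...,1],W[...,2]
rects(W,(z>.058)&(z<.08)&(x>.54)&(x<.75)&(y>.03)&(y<.3),15,"rim")
rects(W,(z>.018)&(z<.05)&(x>.54)&(x<.75)&(y>.03)&(y<.3),15,"walls")
```

```text
rim 3449 mean [646.3 144.9  67.3] rect c [647.7 156.8] size [200.3 120.3] ang 82.4
rim 614 mean [736.4  46.7  73.4] rect c [740.1  44.6] size [30.2 20.1] ang 86.7
walls 326 mean [587.5 158.7  34.7] rect c [588.4 165. ] size [196.7   0.3] ang 82.3
walls 720 mean [664.  251.2  35.1] rect c [662.3 251.9] size [ 11.7 111.1] ang 76.6
walls 1990 mean [676.6 105.5  34.7] rect c [681.5 112.6] size [197.4  92.2] ang 48.6
walls 400 mean [733.4  47.9  34.6] rect c [733.9  48.3] size [35.  14.7] ang 56.7
```

```bash
python3 -m pendant '[0,0,-40,0,0,0,0,0,0,-80,0,0,0,0,0,0,-110,0,0,0,0,0,0,-130,0,0,0,0,0,0,-145,0,0,0,0]'
python3 -m pendant '[0,0,-10,0,0,0,0,0,0,-19,0,0,0,0,0,0,-19,0,0,0,0,0,0,-19,0,0,0,0]'
```

```text
clock: 15.57
tool_pos: [0.6509, 0.1761, 0.1043]
tool_rot: [0.748, 0.652, 0.093, -0.083]
contact_force: [-0.9, 0.4, -0.2]
width: 0.007
clock: 15.9
tool_pos: [0.6521, 0.1783, 0.0888]
tool_rot: [0.748, 0.652, 0.095, -0.083]
contact_force: [-0.3, -0.5, -0.3]
width: 0.0071
```

Open and withdraw along the tool axis (−tool z ≈ (0,−0.25,0.97)).

```bash
python3 -m pendant '[0,0,0,0,0,0,50,0,0,0,0,0,0,50,0,0,0,0,0,0,50,0,0,0,0,0,0,50]'
python3 -m pendant '[0,-4,15,0,0,0,50,0,-8,30,0,0,0,50,0,-12,45,0,0,0,50,0,-20,80,0,0,0,50,0,-30,120,0,0,0,50]'
python3 -m pendant '[0,0,35,-0.1,0.013,0,40,0,0,35,-0.25,0.034,0,34,0,0,35,-0.25,0.034,0,34,0,0,35,-0.25,0.034,0,34]'
python3 - <<'E'
from h import *
s=read_state();print(s["tool_pos"],s["width"],s["q"])
im,d,W=cloud("wrist")
cv2.imwrite("pics/w7.png",im[:,:,::-1])
E
```

```text
clock: 16.23
tool_pos: [0.6521, 0.1787, 0.0892]
tool_rot: [0.747, 0.652, 0.095, -0.082]
contact_force: [0.5, -0.3, 0.5]
width: 0.0501
clock: 16.65
tool_pos: [0.65, 0.1486, 0.2078]
tool_rot: [0.747, 0.653, 0.093, -0.084]
contact_force: [1.1, -0.9, 1.2]
width: 0.0499
clock: 16.98
tool_pos: [0.6504, 0.1529, 0.2438]
tool_rot: [0.751, 0.66, 0.001, -0.001]
contact_force: [-0.4, -0.2, -0.0]
width: 0.034
[0.65042429 0.15293036 0.24380295] 0.03400496547275977 [ 0.16637576  0.53748535 -0.68941643  1.50811321  0.35174096  1.22178342
  0.86752898]
```

View pics/w7.png

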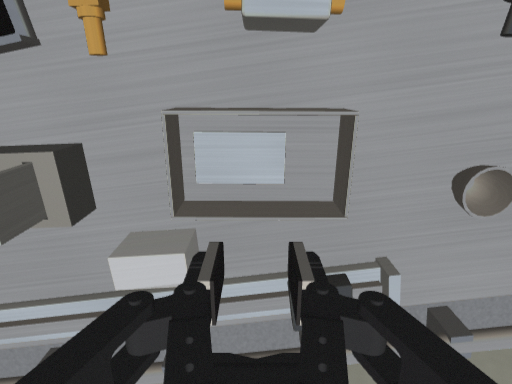

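```bash
python3 -m pendant '[-6,-40,0,0,0,0.043,34,-6,-80,0,0,0,0.043,34,-6,-120,0,0,0,0.043,34,-6,-150,0,0,0,0.043,34,-6,-150,0,0,0,0.043,34]'
python3 -m pendant '[-7,-40,0,0,0,0,34,-7,-80,0,0,0,0,34,-7,-120,0,0,0,0,34,-7,-145,0,0,0,0,34,-7,-145,0,0,0,0,34]'
python3 -m pendant '[0,0,-40,0,0,0,34,0,0,-75,0,0,0,34,0,0,-80,0,0,0,34,0,0,-80,0,0,0,34]'
python3 - <<'E'
from h import *
s=read_state();q=s["tool_rot"]; print(s["tool_pos"],s["width"],s["q"],np.degrees(2*np.arctan2(q[1],q[0])))
im,d,W=cloud("wrist")
x,y,z=W[...,0],W[...,1],W[...,2]
rects(W,(z>.122)&(z<.14)&(x>.55)&(x<.72)&(y<-.04)&(y>-.34),5,"w")
cv2.imwrite("pics/w8.png",im[:,:,::-1])
E
```

```text
clock: 17.45
tool_pos: [0.6448, -0.0144, 0.2398]
tool_rot: [0.744, 0.668, -0.004, 0.0]
contact_force: [0.8, -1.3, -0.1]
width: 0.0336
clock: 17.87
tool_pos: [0.6362, -0.1578, 0.2399]
tool_rot: [0.744, 0.668, -0.003, -0.001]
contact_force: [0.4, -1.0, -0.5]
width: 0.0343
clock: 18.2
tool_pos: [0.6357, -0.1471, 0.1594]
tool_rot: [0.739, 0.673, -0.002, -0.004]
contact_force: [0.6, -0.8, 0.6]
width: 0.034
[ 0.63568523 -0.14710872  0.15941119] 0.03395886826768728 [ 0.59803294  0.58251274 -0.63430217  1.63138902  0.37996957  1.06277358
  1.3294207 ] 84.62180442754163
w 1273 mean [ 636.1 -140.7  133.9] rect c [ 638.9 -140.8] size [ 8.  64.1] ang 84.7
w 1755 mean [640.7 -92.1 132.5] rect c [643.6 -91.1] size [ 8.8 63.9] ang 84.8
```

View pics/w8.png

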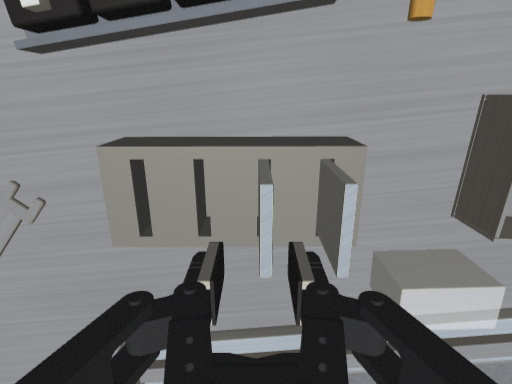

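Aligned to plate B with a 5 mm offset; correct +2, +5 and descend.

```bash
python3 -m pendant '[2,5,0,0,0,0,34,2,5,-25,0,0,0,34,2,5,-50,0,0,0,34,2,5,-66,0,0,0,34,2,5,-66,0,0,0,34]'
python3 -m pendant '[0,0,0,0,0,0,0,0,0,0,0,0,0,0,0,0,0,0,0,0,0,0,0,0,0,0,0,0,0,0,0,0,0,0,0]'
python3 -m pendant '[0,0,20,0,0,0,0,0,0,40,0,0,0,0,0,0,65,0,0,0,0,0,0,95,0,0,0,0,0,0,130,0,0,0,0]'
```

```text
clock: 18.67
tool_pos: [0.6397, -0.1408, 0.096]
tool_rot: [0.739, 0.674, -0.001, -0.001]
contact_force: [-0.3, 0.5, -0.3]
width: 0.0342
clock: 19.08
tool_pos: [0.6426, -0.1412, 0.1001]
tool_rot: [0.739, 0.674, 0.002, 0.002]
contact_force: [0.7, -0.5, 6.0]
width: 0.0068
clock: 19.5
tool_pos: [0.6393, -0.1414, 0.2274]
tool_rot: [0.739, 0.674, -0.001, -0.001]
contact_force: [1.1, 0.1, -1.1]
width: 0.0068
```

```bash
python3 -m pendant '[0,10,25,0,0,0,0,3,45,25,0,0,0,0,5,80,25,0,0,0,0,6,120,25,0,0,0,0,6,150,25,0,0,0,0]'
python3 -m pendant '[3,40,0,0,0,-0.04,0,7,80,0,0,0,-0.04,0,7,120,0,0.1,-0.013,-0.04,0,7,150,0,0.2,-0.027,-0.04,0,7,180,0,0.25,-0.034,-0.04,0]'
python3 -m pendant '[0,0,0,0,0,0,0,0,0,0,0,0,0,0,0,0,0,0,0,0,0]'
python3 - <<'E'
from h import *
s=read_state();print(s["tool_pos"],s["tool_rot"],s["width"],s["q"])
im,d,W=cloud("wrist")
cv2.imwrite("pics/w9.png",im[:,:,::-1])
x,y,z=W[...,0],W[...,1],W[...,2]
rects(W,(z>.058)&(z<.08)&(x>.54)&(x<.75)&(y>.03)&(y<.3),15,"rim")
E
```

```text
clock: 19.92
tool_pos: [0.646, 0.0123, 0.253]
tool_rot: [0.738, 0.674, 0.001, -0.0]
contact_force: [-0.4, 1.0, -2.1]
width: 0.007
clock: 20.33
tool_pos: [0.6534, 0.189, 0.2524]
tool_rot: [0.747, 0.653, 0.097, -0.081]
contact_force: [0.4, -1.2, -2.6]
width: 0.0068
clock: 20.58
tool_pos: [0.6537, 0.1875, 0.2522]
tool_rot: [0.747, 0.653, 0.096, -0.08]
contact_force: [-0.6, -0.0, -1.7]
width: 0.007
[0.65374391 0.18745638 0.25222845] [ 0.74681608  0.65319095  0.09590746 -0.08005678] 0.0069954912637484445 [ 0.29353237  0.53832707 -0.78834454  1.5470343   0.18209111  1.06609575
  0.96585885]
rim 3546 mean [645.8 142.4  67.3] rect c [647.9 157.1] size [200.6 120.4] ang 82.3
rim 640 mean [736.4  47.2  73.4] rect c [740.   44.9] size [30.4 20.3] ang 88.0
```

View pics/w9.png

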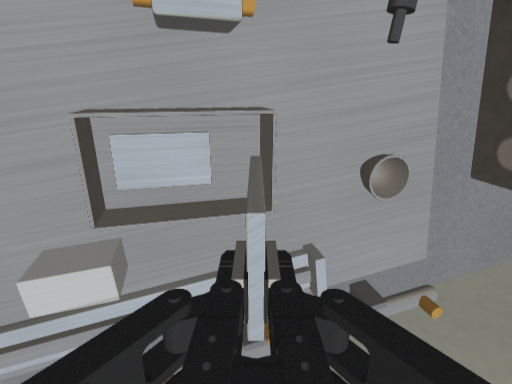

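```bash
python3 -m pendant '[0,2,-40,0,0,0,0,0,2,-80,0,0,0,0,0,2,-110,0,0,0,0,0,2,-130,0,0,0,0,0,2,-143,0,0,0,0]'
python3 -m pendant '[0,0,-8,0,0,0,0,0,0,-16,0,0,0,0,0,0,-16,0,0,0,0,0,0,-16,0,0,0,0]'
```

```text
clock: 21.05
tool_pos: [0.6527, 0.1883, 0.1061]
tool_rot: [0.747, 0.653, 0.094, -0.081]
contact_force: [0.5, -0.8, -2.0]
width: 0.0069
clock: 21.38
tool_pos: [0.6543, 0.1908, 0.0943]
tool_rot: [0.747, 0.653, 0.097, -0.08]
contact_force: [0.2, -0.3, -1.5]
width: 0.0067
```

```bash
python3 -m pendant '[0,0,0,0,0,0,50,0,0,0,0,0,0,50,0,0,0,0,0,0,50,0,0,0,0,0,0,50]'
python3 -m pendant '[0,-4,15,0,0,0,50,0,-8,30,0,0,0,50,0,-12,45,0,0,0,50,0,-20,80,0,0,0,50,0,-30,120,0,0,0,50]'
python3 -m pendant '[0,0,35,-0.1,0.013,0,40,0,0,35,-0.25,0.034,0,34,0,0,35,-0.25,0.034,0,34,0,0,35,-0.25,0.034,0,34]'
python3 - <<'E'
from h import *
s=read_state();print(s["tool_pos"],s["width"],s["q"])
im,d,W=cloud("wrist")
cv2.imwrite("pics/w10.png",im[:,:,::-1])
E
```

```text
clock: 21.72
tool_pos: [0.6541, 0.1907, 0.0943]
tool_rot: [0.747, 0.653, 0.097, -0.08]
contact_force: [0.4, -0.7, 0.4]
width: 0.05
clock: 22.13
tool_pos: [0.652, 0.1606, 0.2127]
tool_rot: [0.746, 0.654, 0.095, -0.082]
contact_force: [0.4, -0.5, -0.0]
width: 0.0502
clock: 22.47
tool_pos: [0.6524, 0.165, 0.2488]
tool_rot: [0.75, 0.661, 0.003, 0.001]
contact_force: [0.7, -0.8, -0.6]
width: 0.0338
[0.65236939 0.16496    0.24875625] 0.03379681439846224 [ 0.14406322  0.5382966  -0.68573878  1.49361676  0.35248306  1.22976999
  0.85624934]
```

View pics/w10.png

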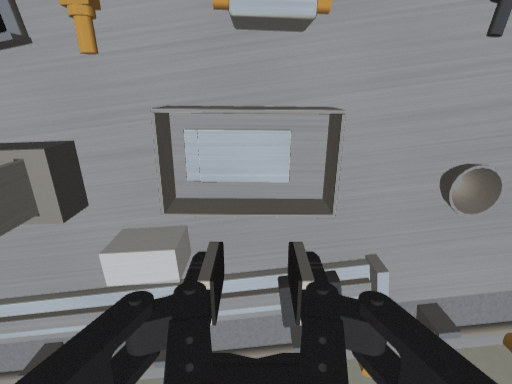

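```bash
python3 -m pendant '[-5,-40,0,0,0,0.043,34,-5,-80,0,0,0,0.043,34,-5,-120,0,0,0,0.043,34,-5,-140,0,0,0,0.043,34,-5,-140,0,0,0,0.043,34]'
python3 -m pendant '[-4,-40,0,0,0,0,34,-4,-80,0,0,0,0,34,-4,-112,0,0,0,0,34,-4,-112,0,0,0,0,34]'
python3 -m pendant '[0,0,-40,0,0,0,34,0,0,-75,0,0,0,34,0,0,-85,0,0,0,34,0,0,-85,0,0,0,34]'
python3 - <<'E'
from h import *
s=read_state();q=s["tool_rot"]; print(s["tool_pos"],s["width"],np.degrees(2*np.arctan2(q[1],q[0])))
im,d,W=cloud("wrist")
x,y,z=W[...,0],W[...,1],W[...,2]
rects(W,(z>.122)&(z<.14)&(x>.55)&(x<.72)&(y<-.04)&(y>-.34),5,"w")
E
```

```text
clock: 22.93
tool_pos: [0.648, 0.0096, 0.245]
tool_rot: [0.742, 0.67, -0.001, 0.002]
contact_force: [-0.5, -0.8, -0.4]
width: 0.034
clock: 23.27
tool_pos: [0.6431, -0.1032, 0.2452]
tool_rot: [0.743, 0.67, -0.001, 0.002]
contact_force: [0.6, -1.3, -0.8]
width: 0.034
clock: 23.6
tool_pos: [0.6413, -0.0922, 0.1586]
tool_rot: [0.738, 0.675, -0.001, -0.002]
contact_force: [0.1, 0.5, 0.6]
width: 0.0341
[ 0.64130666 -0.09216208  0.15855526] 0.034144405039024474 84.83743378129702
w 1326 mean [640.2 -90.7 134.3] rect c [643.3 -90.9] size [ 8.  63.4] ang 84.7
```

```bash
python3 -m pendant '[2,1,0,0,0,0,34,2,1,-25,0,0,0,34,2,1,-50,0,0,0,34,2,1,-66,0,0,0,34,2,1,-66,0,0,0,34]'
python3 -m pendant '[0,0,0,0,0,0,0,0,0,0,0,0,0,0,0,0,0,0,0,0,0,0,0,0,0,0,0,0,0,0,0,0,0,0,0]'
python3 -m pendant '[0,0,20,0,0,0,0,0,0,40,0,0,0,0,0,0,65,0,0,0,0,0,0,95,0,0,0,0,0,0,130,0,0,0,0]'
```

```text
clock: 24.07
tool_pos: [0.6458, -0.0903, 0.096]
tool_rot: [0.738, 0.675, 0.001, 0.001]
contact_force: [-0.1, -0.2, -1.0]
width: 0.034
clock: 24.48
tool_pos: [0.6486, -0.0902, 0.1]
tool_rot: [0.738, 0.675, 0.003, 0.004]
contact_force: [0.8, -0.3, 6.3]
width: 0.0069
clock: 24.9
tool_pos: [0.6454, -0.0905, 0.2275]
tool_rot: [0.738, 0.675, 0.001, 0.001]
contact_force: [0.5, -0.1, -0.8]
width: 0.007
```

```bash
python3 -m pendant '[0,10,25,0,0,0,0,3,45,25,0,0,0,0,4,80,25,0,0,0,0,4,120,25,0,0,0,0,4,150,25,0,0,0,0]'
python3 -m pendant '[3,40,0,0,0,-0.04,0,5,80,0,0,0,-0.04,0,5,115,0,0.1,-0.013,-0.04,0,5,142,0,0.2,-0.027,-0.04,0,5,142,0,0.25,-0.034,-0.04,0]'
python3 -m pendant '[0,0,0,0,0,0,0,0,0,0,0,0,0,0,0,0,0,0,0,0,0]'
python3 - <<'E'
from h import *
s=read_state();print(s["tool_pos"],s["tool_rot"],s["width"])
im,d,W=cloud("wrist")
cv2.imwrite("pics/w11.png",im[:,:,::-1])
x,y,z=W[...,0],W[...,1],W[...,2]
rects(W,(z>.058)&(z<.08)&(x>.54)&(x<.75)&(y>.03)&(y<.3),15,"rim")
rects(W,(z>.0185)&(z<.05)&(x>.6)&(x<.70)&(y>.05)&(y<.22)&(im.mean(-1)>130),15,"plates")
E
```

```text
clock: 25.32
tool_pos: [0.6499, 0.0632, 0.2531]
tool_rot: [0.737, 0.676, 0.002, 0.001]
contact_force: [0.4, 0.4, -2.1]
width: 0.0071
clock: 25.73
tool_pos: [0.6532, 0.209, 0.2536]
tool_rot: [0.742, 0.657, 0.101, -0.082]
contact_force: [-0.3, -0.7, -1.4]
width: 0.0073
clock: 25.98
tool_pos: [0.6559, 0.2007, 0.2525]
tool_rot: [0.746, 0.654, 0.098, -0.078]
contact_force: [-0.1, -0.7, -0.9]
width: 0.0072
[0.65589131 0.20070807 0.25246375] [ 0.74608471  0.65397873  0.09784617 -0.07807405] 0.007199638984391047
rim 3468 mean [642.9 133.7  67.4] rect c [647.8 157.9] size [200.8 120.5] ang 82.4
rim 675 mean [736.1  47.5  73.2] rect c [739.8  45.4] size [31.7 19.9] ang 86.6
plates 6274 mean [642.3 142.3  28.8] rect c [644.1 143.8] size [128.3  65.2] ang 82.6
```

View pics/w11.png

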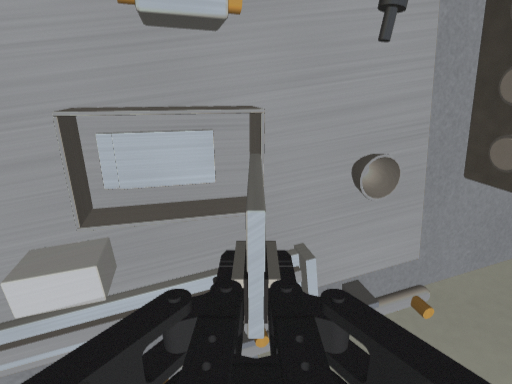

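```bash
python3 -m pendant '[0,2,-40,0,0,0,0,0,2,-80,0,0,0,0,0,2,-110,0,0,0,0,0,2,-130,0,0,0,0,0,2,-143,0,0,0,0]'
python3 -m pendant '[0,0,-8,0,0,0,0,0,0,-16,0,0,0,0,0,0,-16,0,0,0,0,0,0,-16,0,0,0,0]'
python3 -m pendant '[0,0,0,0,0,0,50,0,0,0,0,0,0,50,0,0,0,0,0,0,50,0,0,0,0,0,0,50]'
python3 -m pendant '[0,-4,15,0,0,0,50,0,-8,30,0,0,0,50,0,-12,45,0,0,0,50,0,-20,80,0,0,0,50,0,-30,120,0,0,0,50]'
python3 -m pendant '[0,0,35,-0.1,0.013,0,40,0,0,35,-0.25,0.034,0,34,0,0,35,-0.25,0.034,0,34,0,0,35,-0.25,0.034,0,34]'
python3 - <<'E'
from h import *
s=read_state();print(s["tool_pos"],s["width"],s["q"])
im,d,W=cloud("wrist")
cv2.imwrite("pics/w12.png",im[:,:,::-1])
x,y,z=W[...,0],W[...,1],W[...,2]
rects(W,(z>.0185)&(z<.05)&(x>.6)&(x<.70)&(y>.05)&(y<.25)&(im.mean(-1)>130),15,"plates")
im,d,W=cloud("top")
cv2.imwrite("pics/t12.png",cv2.resize(im[100:270,130:370][:,:,::-1],None,fx=3.2,fy=3.2))
E
```

```text
clock: 26.45
tool_pos: [0.6544, 0.203, 0.1064]
tool_rot: [0.746, 0.654, 0.096, -0.079]
contact_force: [0.4, 0.3, -0.8]
width: 0.007
clock: 26.78
tool_pos: [0.6563, 0.204, 0.0943]
tool_rot: [0.746, 0.654, 0.099, -0.078]
contact_force: [1.2, 0.2, -0.6]
width: 0.0073
clock: 27.12
tool_pos: [0.6561, 0.2037, 0.0942]
tool_rot: [0.746, 0.654, 0.099, -0.078]
contact_force: [-0.5, 0.0, 1.0]
width: 0.0499
clock: 27.53
tool_pos: [0.654, 0.1735, 0.2127]
tool_rot: [0.745, 0.655, 0.097, -0.08]
contact_force: [1.0, -0.1, -0.1]
width: 0.0501
clock: 27.87
tool_pos: [0.6543, 0.1778, 0.2487]
tool_rot: [0.749, 0.662, 0.004, 0.003]
contact_force: [-0.9, -0.0, -0.1]
width: 0.034
[0.65429484 0.17784848 0.24865427] 0.03401825318279778 [ 0.12177856  0.54453831 -0.68417329  1.48395651  0.35872653  1.23019826
  0.83960785]
plates 6634 mean [643.2 154.1  33.6] rect c [643.8 151.7] size [151.8  64.9] ang 83.2
```

View pics/w12.png

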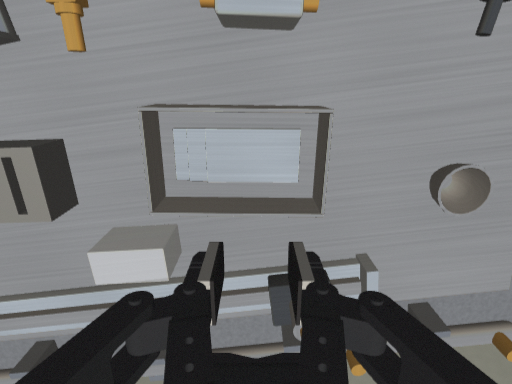

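View pics/t12.png

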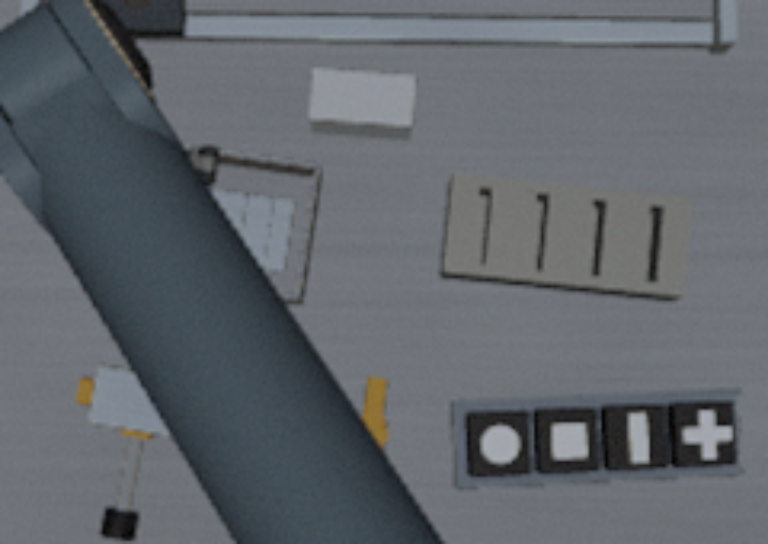

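```bash
python3 -m pendant '[-40,6,0,0,0,-0.042,60,-80,12,0,0,0,-0.042,60,-120,18,0,0,0,-0.042,60,-150,20,0,0,0,-0.042,60,-150,20,0,0,0,-0.042,60]'
python3 -m pendant '[-40,6,0,0,0,0,60,-80,12,0,0,0,0,60,-122,19,0,0,0,0,60,-122,19,0,0,0,0,60,-122,19,0,0,0,0,60]'
python3 -m pendant '[0,0,0,0,0,0,60,0,0,0,0,0,0,60]'
python3 - <<'E'
from h import *
s=read_state();q=s["tool_rot"];print(s["tool_pos"],s["q"],np.degrees(2*np.arctan2(q[1],q[0])))
im,d,W=cloud("wrist")
cv2.imwrite("pics/w13.png",im[:,:,::-1])
x,y,z=W[...,0],W[...,1],W[...,2]
m=(z>.04)&(z<.1)&(x<.46)&(x>.33)&(y>.1)&(y<.3)&(im.max(-1)<60)
rects(W,m,100,"knob")
E
```

```text
clock: 28.38
tool_pos: [0.499, 0.1928, 0.2465]
tool_rot: [0.764, 0.645, -0.0, 0.003]
contact_force: [0.2, 0.1, -0.3]
width: 0.0599
clock: 28.8
tool_pos: [0.3823, 0.2111, 0.2474]
tool_rot: [0.765, 0.644, 0.002, 0.004]
contact_force: [1.2, -1.1, 0.8]
width: 0.0602
clock: 28.97
tool_pos: [0.3851, 0.2114, 0.2479]
tool_rot: [0.766, 0.643, 0.003, 0.003]
contact_force: [0.4, -0.5, 0.9]
width: 0.0599
[0.38506083 0.21138433 0.24788377] [ 0.17708215  0.12700505 -0.83248651  2.00801655  0.11590521  1.04433567
  0.68735138] 80.01587338318961
knob 597 mean [378.1 220.   65.3] rect c [379.9 220.2] size [27.7 22.7] ang 79.9
```

View pics/w13.png

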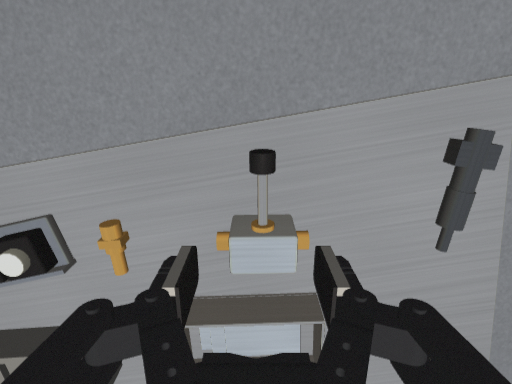

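```bash
python3 -m pendant '[-5,8,-35,0,0,0,60,-5,8,-70,0,0,0,60,-5,8,-105,0,0,0,60,-5,8,-140,0,0,0,60,-5,8,-140,0,0,0,60]' 60
python3 -m pendant '[0,0,-25,0,0,0,60,0,0,-50,0,0,0,60,0,0,-74,0,0,0,60,0,0,-74,0,0,0,60]'
python3 -m pendant '[0,0,0,0,0,0,20,0,0,0,0,0,0,10,0,0,0,0,0,0,10,0,0,0,0,0,0,10,0,0,0,0,0,0,10]'
```

```text
clock: 29.43
tool_pos: [0.3756, 0.2177, 0.1026]
tool_rot: [0.765, 0.644, -0.003, 0.002]
contact_force: [-1.9, -1.6, -0.1]
width: 0.06
clock: 29.77
tool_pos: [0.378, 0.2194, 0.0323]
tool_rot: [0.765, 0.644, 0.0, 0.003]
contact_force: [-0.4, 0.4, 0.0]
width: 0.0597
clock: 30.18
tool_pos: [0.3798, 0.2198, 0.0363]
tool_rot: [0.765, 0.644, 0.004, 0.005]
contact_force: [-0.4, -2.5, 4.9]
width: 0.0283
```

Gripped; push home along (+0.986, −0.165), 58 mm commanded.

```bash
python3 -m pendant '[12,-2,0,0,0,0,10,25,-4,0,0,0,0,10,37,-6,0,0,0,0,10,49,-8,0,0,0,0,10,56,-9,0,0,0,0,10]'
python3 -m pendant '[0,0,0,0,0,0,10,0,0,0,0,0,0,10,0,0,0,0,0,0,10,0,0,0,0,0,0,10]'
```

```text
clock: 30.6
tool_pos: [0.4293, 0.2117, 0.0359]
tool_rot: [0.765, 0.644, -0.001, 0.002]
contact_force: [-33.7, 0.2, 32.5]
width: 0.0282
clock: 30.93
tool_pos: [0.4291, 0.2117, 0.0361]
tool_rot: [0.764, 0.645, -0.001, 0.003]
contact_force: [-16.4, -2.0, 18.6]
width: 0.0288
```

```bash
python3 -m pendant '[0,0,0,0,0,0,60,0,0,0,0,0,0,60,0,0,0,0,0,0,60,-4,0,0,0,0,0,60]'
python3 -m pendant '[0,0,40,0,0,0,60,0,0,80,0,0,0,60,0,0,120,0,0,0,60,0,0,160,0,0,0,60,0,0,195,0,0,0,60]'
python3 -m pendant '[0,0,0,0,0,0,30,0,0,0,0,0,0,0,0,0,0,0,0,0,0]'
python3 - <<'E'
from h import *
s=read_state();q=s["tool_rot"];print(s["tool_pos"],s["q"],np.degrees(2*np.arctan2(q[1],q[0])))
for n in("wrist","top"):
    im,d,W=cloud(n)
    cv2.imwrite(f"pics/{n}14.png",im[:,:,::-1])
    x,y,z=W[...,0],W[...,1],W[...,2]
    m=(z>.04)&(z<.1)&(x<.46)&(x>.33)&(y>.1)&(y<.3)&(im.max(-1)<60)
    rects(W,m,30,n+" knob")
E
```

```text
clock: 31.27
tool_pos: [0.4325, 0.2118, 0.0352]
tool_rot: [0.765, 0.643, 0.005, 0.004]
contact_force: [0.2, -0.8, -0.3]
width: 0.0597
clock: 31.68
tool_pos: [0.4307, 0.212, 0.2321]
tool_rot: [0.765, 0.644, 0.004, 0.004]
contact_force: [0.4, -0.3, -0.1]
width: 0.0599
clock: 31.93
tool_pos: [0.4303, 0.2109, 0.2288]
tool_rot: [0.765, 0.644, 0.003, 0.004]
contact_force: [-0.3, -1.1, -1.3]
width: 0.0242
[0.43025303 0.21091359 0.22876584] [ 0.17966422  0.23952675 -0.83777762  1.95482901  0.21629243  1.02937435
  0.64382335] 80.16898941542054
wrist knob 676 mean [426.7 211.4  64.4] rect c [428.5 210.9] size [27.6 22.6] ang 80.2
top knob 53 mean [434.2 208.3  66.7] rect c [434.3 209.1] size [26.9 14.2] ang 82.4
```

View pics/wrist14.png

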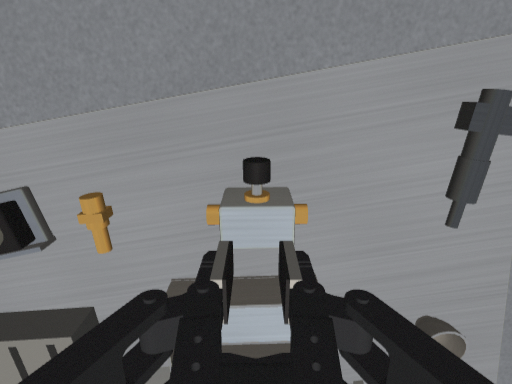

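```bash
python3 -m pendant '[20,-40,0,0,0,0,0,20,-80,0,0,0,0,0,20,-120,0,0,0,0,0,20,-160,0,0,0,0,0,20,-165,0,0,0,0,0]'
python3 -m pendant '[10,-40,0,0,0,0,0,10,-80,0,0,0,0,0,10,-120,0,0,0,0,0,10,-160,0,0,0,0,0,10,-165,0,0,0,0,0]'
python3 -m pendant '[3,-40,0,0,0,0,0,3,-80,0,0,0,0,0,3,-120,0,0,0,0,0,3,-160,0,0,0,0,0,3,-169,0,0,0,0,0]'
python3 -m pendant '[0,0,-40,0,0,0,0,0,0,-80,0,0,0,0,0,0,-120,0,0,0,0,0,0,-135,0,0,0,0,0,0,-135,0,0,0,0]'
python3 -m pendant '[0,0,0,0,0,0,0,0,0,0,0,0,0,0]'
```

```text
clock: 32.45
tool_pos: [0.4495, 0.0386, 0.2271]
tool_rot: [0.768, 0.64, 0.0, 0.004]
contact_force: [0.6, -0.1, -0.4]
width: -0.0002
clock: 32.87
tool_pos: [0.4591, -0.1261, 0.2273]
tool_rot: [0.768, 0.64, 0.001, 0.003]
contact_force: [-0.2, -0.7, -0.8]
width: 0.0002
clock: 33.28
tool_pos: [0.4616, -0.2946, 0.2271]
tool_rot: [0.768, 0.641, 0.002, 0.003]
contact_force: [0.8, -0.3, 0.5]
width: -0.0002
clock: 33.7
tool_pos: [0.46, -0.2849, 0.0887]
tool_rot: [0.765, 0.644, 0.002, -0.002]
contact_force: [0.1, 1.1, 0.7]
width: 0.0
clock: 33.87
tool_pos: [0.4647, -0.2872, 0.0951]
tool_rot: [0.765, 0.644, 0.004, 0.004]
contact_force: [0.2, 0.1, -0.3]
width: 0.0
```

```bash
python3 -m pendant '[0,0,-18,0,0,0,0,0,0,-30,0,0,0,0,0,0,-40,0,0,0,0,0,0,-41,0,0,0,0,0,0,-41,0,0,0,0]'
python3 -m pendant '[0,0,0,0,0,0,0,0,0,0,0,0,0,0,0,0,0,0,0,0,0]'
python3 -m pendant '[0,0,40,0,0,0,0,0,0,80,0,0,0,0,0,0,120,0,0,0,0,0,0,160,0,0,0,0,0,0,190,0,0,0,0]'
python3 -m pendant '[0,0,0,0,0,0,0,0,0,0,0,0,0,0,0,0,0,0,0,0,0,0,0,0,0,0,0,0]'
python3 - <<'E'
from h import *
print(read_state()["tool_pos"])
for n in("scene","top"):
    im,d,W=cloud(n); x,y,z=W[...,0],W[...,1],W[...,2]
    cv2.imwrite(f"pics/{n}15.png",cv2.resize((im[100:270,130:370] if n=="top" else im)[:,:,::-1],None,fx=3.2 if n=="top" else 1.4,fy=3.2 if n=="top" else 1.4))
    rects(W,(z>.058)&(z<.085)&(x>.40)&(x<.52)&(y<-.06)&(y>-.34)&(im.mean(-1)>130),15,n+" keys")
    rects(W,(z>.05)&(z<.08)&(x>.54)&(x<.75)&(y>.03)&(y<.3),15,n+" tray")
    rects(W,(z>.04)&(z<.1)&(x<.46)&(x>.33)&(y>.1)&(y<.3)&(im.max(-1)<60),30,n+" knob")
    rects(W,(z>.0185)&(z<.05)&(x>.6)&(x<.70)&(y>.05)&(y<.25)&(im.mean(-1)>130),15,n+" plates")
E
```

```text
clock: 34.28
tool_pos: [0.4651, -0.2881, 0.0577]
tool_rot: [0.765, 0.644, 0.003, 0.006]
contact_force: [-7.8, 2.4, 27.7]
width: 0.0002
clock: 34.53
tool_pos: [0.465, -0.2881, 0.0577]
tool_rot: [0.765, 0.644, 0.003, 0.006]
contact_force: [-7.5, 3.4, 27.4]
width: -0.0002
clock: 34.95
tool_pos: [0.4645, -0.2875, 0.2475]
tool_rot: [0.765, 0.644, 0.004, 0.006]
contact_force: [-0.1, -1.3, -0.3]
width: -0.0001
clock: 35.28
tool_pos: [0.4626, -0.287, 0.2418]
tool_rot: [0.765, 0.644, 0.003, 0.002]
contact_force: [-1.1, 0.2, 0.3]
width: 0.0002
[ 0.46259199 -0.28702721  0.24180774]
scene keys 78 mean [ 453.8 -109.    66.9] rect c [ 452.3 -108. ] size [31.4 33.3] ang 78.3
scene keys 81 mean [ 456.8 -168.3   66.5] rect c [ 456.3 -167.2] size [31.8 30. ] ang 0.9
scene keys 70 mean [ 459.9 -228.    66.7] rect c [ 461.  -227.2] size [45.7 17.2] ang 0.5
scene keys 101 mean [ 463.7 -287.5   66.5] rect c [ 461.9 -287.6] size [35.4 35.6] ang 46.7
scene tray 566 mean [646.4 155.4  63.3] rect c [647.5 157.7] size [206.  121.7] ang 82.5
scene knob 40 mean [433.6 205.5  65.2] rect c [433.  208.7] size [28.6 18.6] ang 79.7
scene plates 671 mean [646.5 157.5  35.7] rect c [643.3 169.9] size [160.1  83.7] ang 85.8
top keys 82 mean [ 459.6 -228.8   65.6] rect c [ 459.3 -229.4] size [41.4 14.9] ang 0.4
top keys 60 mean [ 463.1 -282.6   66.3] rect c [ 462.8 -279.8] size [39.7 22.6] ang 9.3
top keys 105 mean [ 453.  -109.1   66.3] rect c [ 452.5 -109.1] size [28.1 30.4] ang 89.7
top keys 109 mean [ 456.8 -168.8   66.3] rect c [ 457.3 -169.9] size [27.7 28.4] ang 0.7
top tray 49 mean [737.   44.6  71. ] rect c [739.7  44.8] size [25.9 17.8] ang 87.6
top tray 495 mean [653.7 163.3  66.3] rect c [648.4 155.8] size [200.2 120.5] ang 82.5
top knob 87 mean [430.5 208.7  67. ] rect c [430.8 209.6] size [27.7 22.6] ang 79.1
top plates 1004 mean [644.3 158.4  35.7] rect c [644.1 153.7] size [150.1  61.6] ang 82.6
```

View pics/top15.png

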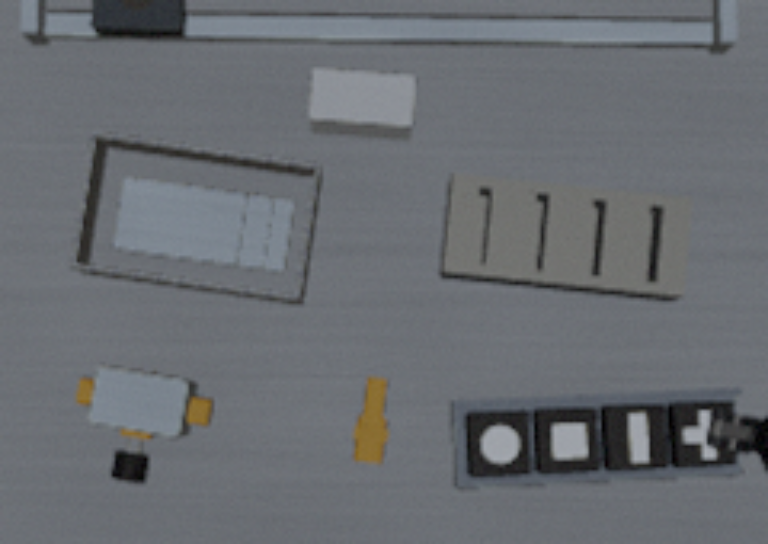

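View pics/scene15.png

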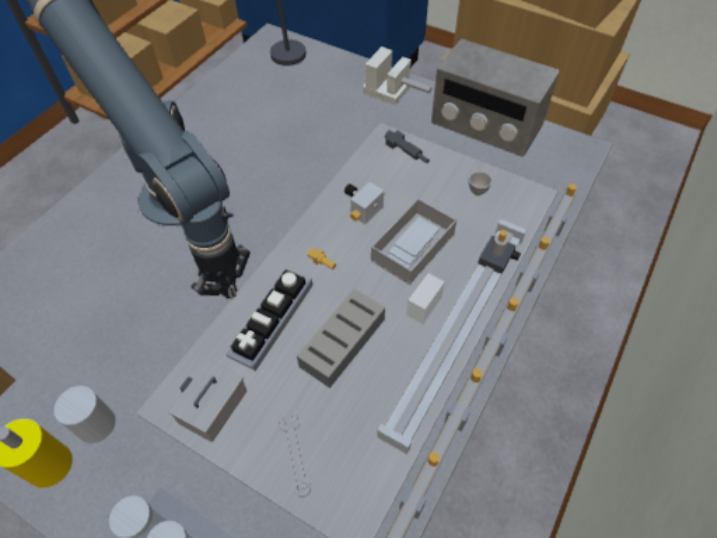

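```bash
python3 -c "
from workcell import *
print(close_job())"
```

```text
the job is handed in; nothing more can be done
None
```

I carried out the whole sequence and handed the job in at about 36 s of the 210 s allowed; `close_job()` reports no verdict.

- **Vent and first three keys:** I pulled the vent knob out about 50 mm to its stop. I then pressed the round, square and bar keys fully down one at a time, each bottoming at about 58 mm with 15 to 26 N.
- **Plates:** Only three plates were present. I drew each one out of the rack and laid it flat in the wash tray.
- **Finish:** I pushed the knob home to its stop and pressed the cross key fully down, with 27 N at the bottom. I then lifted the arm clear.

**Last checks (top and scene cameras):**
- The rack is empty and the three plates lie overlapping and flat inside the tray.
- The tray stands level where it was at the start.
- The knob is back about 50 mm from its out position, matching where the wrist camera first saw it.
- All four key tops are at about 66 mm, so the keys are up.
- Nothing else on the test plate appears to have moved.
- The tool is about 180 mm above the keys and touches nothing.

**Disagreements:**
- The point-finding network sometimes placed the knob and keys on the wrong objects, and the cameras differed by 2 to 5 mm. I used positions from depth and colour instead.
- In the last top picture the gripper partly hid the cross key, so its up position comes mainly from the scene camera.
- I noticed no tray knock and no slackened grip.

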